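# Clamp the fan housing in the drilling jig

### The job

The tan fan housing lies loose in the nest of the drilling jig, short of the end stop. Push it along the nest until it is fully home against the stop, then push the red handle of the toggle clamp over and down until it snaps past centre and locks, with the rubber tip pressing on the housing. Work by pushing only, without picking the housing up, and leave the other things on the bench where they are.

Things in the scene. Friction and masses are not known exactly. Their poses are not given: they have to be found in the camera images.
- jig: Drilling jig screwed to the bench: plywood board 250 (x) x 124 (y) x 18 mm. Origin: centre of its underside, on the bench, z up; x runs from the toggle clamp's end to the open end of the nest. 'Jig' coordinates below: mm in this frame. The zinc-plated clamp stands behind the nest's stop bar and works in the plane y = 29.5. The board's upper face is at z = 18.
- stop (a point): Middle of the stop bar's face at board level: jig (8.5, 0, 18). The nest: this aluminium bar across the board (14 high, face looking to jig +x) and two aluminium rails along x (12 wide, 12 high, inner faces at y = 37 and -37) from the bar to the board's edge at x = 125, where the nest is open.
- fan_housing: Empty square fan housing, tan plastic, 70 x 70 x 25 mm, 70 to 130 g. Origin: centre of its underside, z up, axes along the jig's. It lies flat on the board between the rails (2 mm play each side), 15 to 34 mm short of the stop. Home (touching the stop): origin at jig (43.5, 0, 18). It slides with under 3 N when pushed towards jig -x on the middle of its outer side, where all is free.
- grip_end (a point): Centre of the free end of the red grip of the clamp handle. The grip, 92 long, 20 wide (jig y), 14 thick, runs from here towards the handle pin. Start: upright, end at jig (-72, 29.5, 179). Push its face that looks to jig +x, near the end, over to jig -x and down; this becomes the upper face. Locked: end at about (-178, 29.5, 72), grip almost level, nothing under it but the board and bench.
- handle_pin (a point): Pin joining handle and clamp arm, 130 from the grip end, y = 29.5. As the clamp closes the grip end (x, z) / this pin (x, z) pass, in jig mm: (-72, 179) / (-72, 49); (-95, 180) / (-69, 53); (-115, 177) / (-66, 56); (-131, 170) / (-63, 59); (-144, 160) / (-59, 62); (-156, 145) / (-55, 63); (-167, 122) / (-50, 64); (-172, 104) / (-48, 64); locked (-178, 72) / (-48, 64).
- clamp_handle (a joint): Angle of the handle against the clamp arm, rad: 0 open (start), grows as it closes; about 2.19 as the rubber tip meets a housing that is home, 2.53 dead centre, 2.656 locked on its own stop. Needs about 1 N at the grip's end up to 2.19, then a few N downwards. Let go before dead centre it springs back to 2.19; well past it, it snaps to 2.656 and stays.
- clamp_spindle: Spindle on the clamp arm, with a black rubber tip 11 mm in diameter. Origin: centre of the tip's underside; z along the spindle, away from the tip. Locked, it presses with about 20 N on the housing's corner, at jig (14, 29.5). Start: arm and spindle stand up steeply, between jig x = -80 and -10, below z = 135, beside the lower half of the grip. Clamp base: x = -115 to 10, below z = 62.
- receiver_lid: Bystander: dusty folded steel receiver lid, 190 x 270 x 28 mm, lying on the bench. Origin: centre of its underside. (A cast-iron vise, 170 mm high, stands bolted at the right-hand, -y, edge of the bench, more than 0.65 m from the robot's centre line.)
- adaptor_a: Bystander: nickel F-connector adaptor lying on the bench, 30 mm long, 11 mm thick. Origin: centre of its underside, x along it.
- adaptor_b: Bystander: the same as adaptor_a.
- fuse_tube: Bystander: purple glass tube of fuses with black caps, upright, 25 mm in diameter, 72 mm high. Origin: centre of its underside.
Not all that is in view belongs to the job. Of the things like the fan_housing, leave any that is green; of the rest the larger one is meant.

How it is judged:
By the outcome, as a careful person would: the job done as asked, in the order asked, and still so for the second after the job is handed in, with the robot touching nothing.
It also fails if it takes over 45 s, if anything falls off the work surface, if the arm or the gripper's body presses on something with over 40 N, if the wrist force passes 120 N, or if a joint passes its speed limit or range.

### The arm

A 6-joint arm with a two-finger parallel gripper is mounted at the origin on the work surface. World frame = base frame: x ahead of the robot, y to its left, z up, the work surface at z = 0. Lengths are in m, angles in rad, forces in N, time in s.
With the tool pointing down it reaches from about 0.25 to 0.8 m from the base axis. Payload 8.5 kg.
Tool frame: the origin (TCP) lies midway between the tips of the shut fingers; the grasp point (between the pads) lies 19 mm behind it (arm.hold_point_z is the distance from the TCP to the grasp point, in m); x points along the fingers, z is the direction in which the jaws open and shut, and the axes are right-handed (so a half turn about x gives the same grasp; the last joint's range is limited). The gripper opens to 85 mm and grips with 20 to 120 N. Pads are 22 mm wide; open, the fingers measure 114 mm over their backs; the gripper's body (76 mm by 85 mm) begins 54 mm behind the grasp point. The pads swing forward as they close: fully open they stand 13 mm farther back than shut.
Start: joints at [1.183, 0.238, -0.013, 1.319, 0, 1.571], TCP at [0.199, 0.486, 0.196] pointing down, gripper open.
Joint ranges: [-2.66, 2.66], [-1.03, 1.9], [-1.14, 1.46], [-1.82, 2.27], [-1.45, 1.34], [-3.14, 3.14]. Speed limits (rad/s): [2.22, 2.22, 2.79, 3.14, 3.14, 3.14].

### API

Orientations are given as a unit quaternion [w, x, y, z].
In Python, from cell import arm, kinematics, optics, status gives the robot as it stands. Calls block until the motion is done:
- arm.move_pose(position, orientation): joint-space move of the TCP to a pose.
- arm.move_straight(position, attitude=None, feed=0.15, threshold=None): straight line of the TCP; attitude=None keeps the orientation; feed is the mean speed in m/s. With threshold (N) it stops when the force on the tool has changed by that much, and returns True; else False.
- arm.goto_joints(angles): joint-space move.
- arm.grip(opening, f_grip=None): finger opening in m; f_grip is the grip in N (None keeps the last); returns when the fingers have stopped.
- arm.hold(seconds).
- kinematics.ik(position, orientation): joint angles nearest the present ones, or None.
- optics.camera(name): name is "scene" or "side" or "wrist"; returns (picture, depth): 420x560x3 uint8, red, green, blue; 420x560 float32, m along the optical axis (not along the pixel's ray), 0 where there is no reading.
- optics.camera_params(name): a dict with "intrinsics" (3x3 intrinsics, pixels), "world_to_cam" (4x4, takes a point from world to camera coordinates); the wrist camera has in their place "tool_from_camera" (4x4, takes a point from camera to tool coordinates, whose origin is the TCP and whose axes are the tool frame's). Camera axes: x right, y up, looking along -z (the intrinsics and any distortion apply to the point x, -y, -z); pixel columns grow to the right and rows downward; lengths in m; the calibration is good to about 2 mm. A picture is of the moment at which its call begins: read the wrist's pose just before it. camera_params takes no time and is no camera call.
A pose or a line that the arm cannot do raises arm.Unreachable and nothing moves.
- arm.sign_off(): hands the job in, once; it reports no verdict.
Readings, each from a call of its own:
- status.read_time_s(): time.
- status.read_q(): joint angles.
- status.read_qvel(): joint speeds.
- status.read_joint_torque(): joint torques, N m.
- status.read_position(): TCP position.
- status.read_ee_rot(): TCP orientation.
- status.read_ft_force(): force on the tool from outside, world axes, zero at the start.
- status.read_torque(): the same for the moment, N m.
- status.read_finger_gap(): finger opening in m.
Only numpy, scipy, OpenCV 4.12 (cv2) and the standard library are available. Lean on these libraries where they do the work, as an engineer would, in place of code of your own. Each camera call takes 0.05 s, during which the arm holds its last target. There are 200 camera calls.

## Working session

There is one attempt and no reset: what is moved stays moved. The work goes in short steps, each a Python script; the robot and the scene stay as the last script left them, time stands still between calls to the robot, and variables do not carry over. Pictures are saved under pics/ and viewed, about 8 in all and at most 12, crops included, and the job is handed in when it is done.

```bash
ls; mkdir -p pics; cat > h.py <<'E'
import numpy as np, cv2
from cell import arm, kinematics, optics, status
def shot(n,name):
    im,d=optics.camera(n); cv2.imwrite(f'pics/{name}.png',im[:,:,::-1]); np.savez(f'pics/{name}.npz',im=im,d=d); return im,d
def cloud(n,d):
    p=optics.camera_params(n); K=np.array(p['intrinsics']); W=np.linalg.inv(np.array(p['world_to_cam']))
    v,u=np.mgrid[:d.shape[0],:d.shape[1]]
    X=np.stack([(u-K[0,2])/K[0,0]*d,-(v-K[1,2])/K[1,1]*d,-d],-1)
    return X@W[:3,:3].T+W[:3,3]
E
python3 - <<'E'
from h import *
for n in('scene','side'):
    im,d=shot(n,n+'0'); p=optics.camera_params(n); print(p, (d>0).mean())
    P=cloud(n,d); print(np.linalg.inv(p['world_to_cam'])[:3,3])
print(status.read_time_s())
E
```

```text
pics
{'intrinsics': array([[454.47097351,   0.        , 280.58587766],
       [  0.        , 454.47097351, 217.90928238],
       [  0.        ,   0.        ,   1.        ]]), 'world_to_cam': array([[-0.5294816 ,  0.8481741 ,  0.01580943,  0.17476441],
       [-0.60274678, -0.3892542 ,  0.69654683,  0.32762316],
       [ 0.59694687,  0.35927964,  0.71733714, -1.68493637],
       [ 0.        ,  0.        ,  0.        ,  1.        ]])} 0.9961947278911565
[1.29582583 0.58466139 0.97769964]
{'intrinsics': array([[432.43755437,   0.        , 279.60950748],
       [  0.        , 432.43755437, 205.32502912],
       [  0.        ,   0.        ,   1.        ]]), 'world_to_cam': array([[ 0.89997571, -0.43553252,  0.01884531, -0.43412672],
       [ 0.21518069,  0.48141002,  0.8496715 , -0.31648998],
       [-0.3791319 , -0.76062857,  0.52697551, -0.706507  ],
       [ 0.        ,  0.        ,  0.        ,  1.        ]])} 0.9961352040816327
[ 0.19094669 -0.57410427  0.64940566]
0.1
```

View pics/scene0.png

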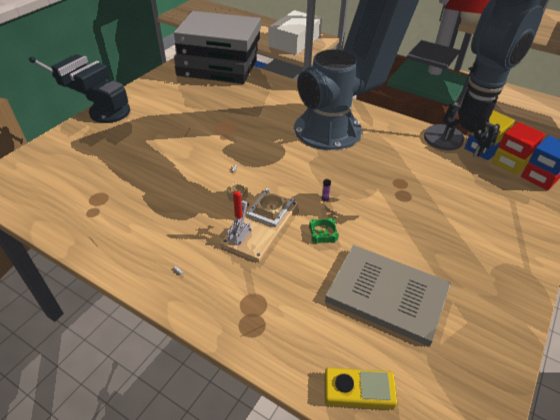

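View pics/side0.png

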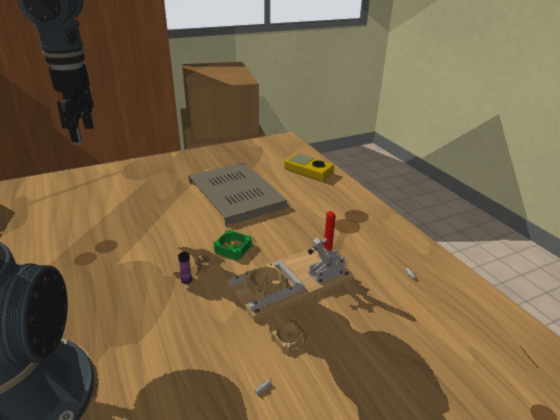

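Scene: red grip at (238,200), jig around (262,225), tan housing in the nest at (270,205), with a green decoy at (323,231). Side: grip at (330,230), nest at (268,280), and a small tan decoy at (289,333) on the bench. Next I fit the jig from the depth data.

```bash
python3 - <<'E'
from h import *
pts=[];col=[]
for n in('scene','side'):
    f=np.load(f'pics/{n}0.npz'); im,d=f['im'],f['d']; P=cloud(n,d); ok=d>0
    hsv=cv2.cvtColor(im,cv2.COLOR_RGB2HSV)
    red=ok&((hsv[...,0]<6)|(hsv[...,0]>174))&(hsv[...,1]>190)&(hsv[...,2]>90)&(P[...,2]>.05)&(P[...,2]<.25)&(P[...,0]<.9)&(abs(P[...,1])<.4)
    R=P[red]; print(n,'red',len(R),R.mean(0),R.min(0),R.max(0))
    c=np.median(R,0)
    near=ok&(np.hypot(P[...,0]-c[0],P[...,1]-c[1])<.25)
    for lo,hi in((-.003,.004),(.013,.022),(.026,.035),(.038,.047)):
        Q=P[near&(P[...,2]>lo)&(P[...,2]<hi)]; 
        print(lo,len(Q),np.median(Q[:,2]), cv2.minAreaRect((Q[:,:2]*1000).astype(np.float32)))
    pts.append(P[near]);col.append(im[near])
P=np.vstack(pts);C=np.vstack(col);o=np.argsort(P[:,2]);P,C=P[o],C[o]
x0,y0=c[0]-.25,c[1]-.25
# ortho top view, 1px=1mm, height-coloured + rgb
A=np.zeros((500,500,3),np.uint8);H=np.zeros((500,500),np.uint8)
for p,q in zip(P,C):
    i,j=int((p[0]-x0)*1000),int((p[1]-y0)*1000)
    A[max(i-1,0):i+2,max(j-1,0):j+2]=q[::-1];H[max(i-1,0):i+2,max(j-1,0):j+2]=np.clip(p[2]*1000*4,0,255)
print('origin',x0,y0)
B=np.hstack([A[50:450,50:450],cv2.applyColorMap(H,cv2.COLORMAP_JET)[50:450,50:450]])
cv2.imwrite('pics/ortho.png',B)
E
```

```text
scene red 161 [0.61941097 0.04429362 0.14330002] [0.60928411 0.03376463 0.09418944] [0.62399398 0.05161649 0.18280973]
-0.003 12812 0.0015583334202358134 ((621.0582275390625, 44.782806396484375), (498.1002197265625, 496.65887451171875), 28.009078979492188)
0.013 1518 0.019374637806363226 ((594.0614624023438, 98.54891967773438), (377.0648498535156, 352.6573791503906), 10.571515083312988)
0.026 550 0.03086739313389647 ((527.3204345703125, 131.28842163085938), (239.08460998535156, 239.6942596435547), 5.718024730682373)
0.038 269 0.04349795843149906 ((547.0459594726562, 63.31147384643555), (215.84197998046875, 82.65035247802734), 1.575231671333313)
side red 271 [0.6094788  0.03451541 0.14009096] [0.60442554 0.02788135 0.09137721] [0.61855425 0.04786923 0.17866126]
-0.003 21533 -0.0009811118381767292 ((607.6978149414062, 32.3056640625), (497.4032287597656, 498.4136962890625), 53.23210144042969)
0.013 2650 0.016889595422444392 ((535.3717041015625, 79.95814514160156), (250.40647888183594, 355.33929443359375), 6.236878395080566)
0.026 910 0.02957218515837362 ((528.4476928710938, 104.63999938964844), (237.24411010742188, 187.5974578857422), 5.0941267013549805)
0.038 518 0.04156183414971659 ((545.1576538085938, 60.13302230834961), (217.11862182617188, 83.00830078125), 1.079688549041748)
origin 0.3584173449451582 -0.2169600172786108
```

View pics/ortho.png

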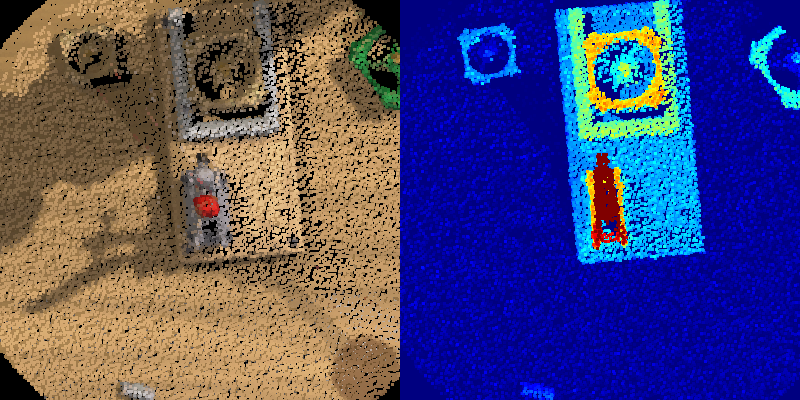

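The ortho map (rows = world x, columns = world y, 1 mm) shows the board from about (556,0) to (703,250). The housing (yellow) sits short of the bar, and the grip is at left-pane (205,205). Jig +x points toward the robot. Now a precise fit and an IK check of the plan.

```bash
cat > fit.py <<'E'
from h import *
def height(tags,x0=.30,y0=-.25,n=500):
    H=np.full((n,n),-1.,np.float32)
    for cam,t in tags:
        f=np.load(f'pics/{t}.npz');P=cloud(cam,f['d'])[f['d']>0]
        ij=((P[:,:2]-[x0,y0])*1000).astype(int);ok=((ij>=0)&(ij<n)).all(1)&(P[:,2]<.25)
        np.maximum.at(H,(ij[ok,0],ij[ok,1]),P[ok,2]*1000)
    return cv2.dilate(H,np.ones((3,3)))
E
python3 - <<'E'
from fit import *
import json
for tags in([('scene','scene0')],[('side','side0')],[('scene','scene0'),('side','side0')]):
    H=height(tags)
    m=cv2.morphologyEx((H>9).astype(np.uint8),cv2.MORPH_CLOSE,np.ones((5,5)))
    n,l,s,c=cv2.connectedComponentsWithStats(m)
    for i in range(1,n):
        if s[i,4]>100:
            ys,xs=np.where(l==i); r=cv2.minAreaRect(np.c_[300+ys,-250+xs].astype(np.float32))
            print(s[i,4],np.round(r[0],1),np.round(r[1],1),round(r[2],2),'z',np.percentile(H[l==i],95))
    print()
E
```

```text
555 [336.4 164.3] [29.7 25.4] 68.96 z 76.709816
212 [ 380.3 -152. ] [28.1 11.3] 15.26 z 15.54977
23589 [541.1  63.1] [255.5 128. ] 5.35 z 49.539227
1141 [448.2 214.5] [42.4 81.3] 47.44 z 29.539581
976 [462.8 -77.3] [56.6 56.6] 6.71 z 21.860243
168 [473.  233.7] [22.6 11.8] 23.2 z 22.422586
543 [505.7 227.8] [42.2 24.5] 88.45 z 29.475975

559 [332.1 163.3] [26.  25.8] 21.8 z 71.99547
226 [ 374.9 -155.5] [32.1 10. ] 22.62 z 11.525668
21190 [537.6  61.8] [252.9 130.1] 4.97 z 60.25273
1607 [465.2 229.7] [78.2 79.4] 37.09 z 25.086195
1263 [461.2 -79.9] [55.1 56.7] 6.34 z 18.480705
184 [644.2  54.1] [24.3 10.7] 14.04 z 59.829456

713 [334.2 164.6] [34.  25.9] 26.57 z 76.6979
323 [ 376.  -153.9] [37.4 12.2] 19.98 z 15.232933
31676 [539.9  61.8] [258.1 130.3] 5.36 z 59.636105
2131 [468.5 215. ] [68. 99.] 90.0 z 29.460062
1576 [462.1 -78.4] [57.9 58.9] 7.13 z 21.382614
207 [471.7 233.1] [25.4 11.9] 21.8 z 19.980791
101 [796.  -29.5] [29.  6.] 90.0 z 14.038522
```

```bash
cat > plan.py <<'E'
from fit import *
from scipy.spatial.transform import Rotation as R
T=np.radians(180+5.2); O=np.array([.5395,.0622,0])
JX=np.array([np.cos(T),np.sin(T),0]);JY=np.array([-np.sin(T),np.cos(T),0]);Z=np.array([0,0,1.])
def W(x,y,z): return O+(x*JX+y*JY+z*Z)/1000
def J(p): p=np.asarray(p)-O; return np.stack([p@JX,p@JY,p@Z],-1)*1000
def att(deg,s=1):   # tool leaning: points down and towards jig -x by deg
    t=np.radians(deg);x=-np.sin(t)*JX-np.cos(t)*Z;z=s*JY
    q=R.from_matrix(np.c_[x,np.cross(z,x),z]).as_quat();return [q[3],*q[:3]]
TAB=np.array([(-72,179,-72,49),(-95,180,-69,53),(-115,177,-66,56),(-131,170,-63,59),(-144,160,-59,62),(-156,145,-55,63),(-167,122,-50,64),(-172,104,-48,64),(-178,72,-48,64)],float)
def way(i,deg,back=18,gap=0,half=11):
    e,p=TAB[i,:2],TAB[i,2:];u=(e-p)/np.linalg.norm(e-p);n=np.array([u[1],-u[0]])  # upright u=(0,1): n=(1,0)
    t=np.radians(deg);side=np.array([np.cos(t),-np.sin(t)])  # in-plane tool width dir
    c=e-back*u+(7+gap+half*abs(side@n))*n
    return c
E
python3 - <<'E'
from plan import *
for cam in('scene','side'):
    f=np.load(f'pics/{cam}0.npz');P=J(cloud(cam,f['d']));ok=(f['d']>0)&(abs(P[...,1])<50)&(P[...,0]>11)&(P[...,0]<130)
    h=P[ok&(P[...,2]>38)&(P[...,2]<47)];print(cam,'housing',np.percentile(h,[1,99],axis=0).round(1))
    b=P[ok&(P[...,2]>27)&(P[...,2]<36)&(abs(P[...,1])<30)];print('bar/rail',len(b))
    r=P[ok&(P[...,2]>26)&(P[...,2]<33)];print('rails y',np.percentile(r[:,1],[1,99]).round(1))
for s in(1,-1):
    print(s,[kinematics.ik(W(x,0,z),att(0,s)) is not None for x,z in((138,150),(138,30),(88,30))])
    for d0,d1 in((45,25),(45,45),(60,30)):
        dd=np.linspace(d0,d1,9); o=[]
        for i in range(9):
            c=way(i,dd[i]); q=kinematics.ik(W(c[0],29.5,c[1]),att(dd[i],s)); o.append(None if q is None else np.round(q,2).tolist())
        print(d0,d1,[x is not None for x in o],o[0],o[-1])
E
```

```text
scene housing [[ 23.  -38.1  38.2]
 [ 96.6  34.7  46.9]]
bar/rail 95
rails y [-49.6  48.8]
side housing [[ 26.8 -38.2  38.1]
 [100.1  36.3  44. ]]
bar/rail 126
rails y [-47.4  49. ]
1 [True, True, True]
45 25 [True, True, True, True, True, True, True, True, True] [0.04, -0.06, -0.86, -0.01, 0.03, 3.11] [0.06, 0.3, -0.36, 0.47, 0.01, 3.11]
45 45 [True, True, True, True, True, True, True, True, True] [0.04, -0.06, -0.86, -0.01, 0.03, 3.11] [0.06, 0.24, -0.79, -0.24, 0.03, 3.12]
60 30 [False, True, True, True, True, True, True, True, True] None [0.06, 0.27, -0.47, 0.31, 0.02, 3.11]
-1 [True, True, True]
45 25 [True, True, True, True, True, True, True, True, True] [0.04, -0.06, -0.86, -0.01, 0.03, -0.03] [0.06, 0.3, -0.36, 0.47, 0.01, -0.03]
45 45 [True, True, True, True, True, True, True, True, True] [0.04, -0.06, -0.86, -0.01, 0.03, -0.03] [0.06, 0.24, -0.79, -0.24, 0.03, -0.03]
60 30 [False, True, True, True, True, True, True, True, True] None [0.06, 0.27, -0.47, 0.31, 0.02, -0.03]
```

```bash
python3 - <<'E'
from plan import *
arm.grip(0.0)
A=att(0,-1)
arm.move_pose(W(138,0,150),A); arm.move_straight(W(138,0,31),A,feed=.12)
f0=np.array(status.read_ft_force())
print('t',status.read_time_s(),f0.round(2))
print(arm.move_straight(W(116,0,31),A,feed=.08,threshold=6),J(status.read_position()).round(1))
print(arm.move_straight(W(80,0,31),A,feed=.03,threshold=10),J(status.read_position()).round(1),np.array(status.read_ft_force()).round(2))
shot('side','side1');shot('scene','scene1')
im=cv2.imread('pics/side1.png')[190:350,190:400];cv2.imwrite('pics/side1c.png',cv2.resize(im,None,fx=3.5,fy=3.5,interpolation=cv2.INTER_CUBIC))
print(status.read_time_s())
E
```

```text
t 3.7667 [-0.26 -0.73  0.5 ]
False [115.7   0.   31. ]
False [80.2 -0.  31. ] [-0.47  0.11  0.22]
5.6417
```

View pics/side1c.png

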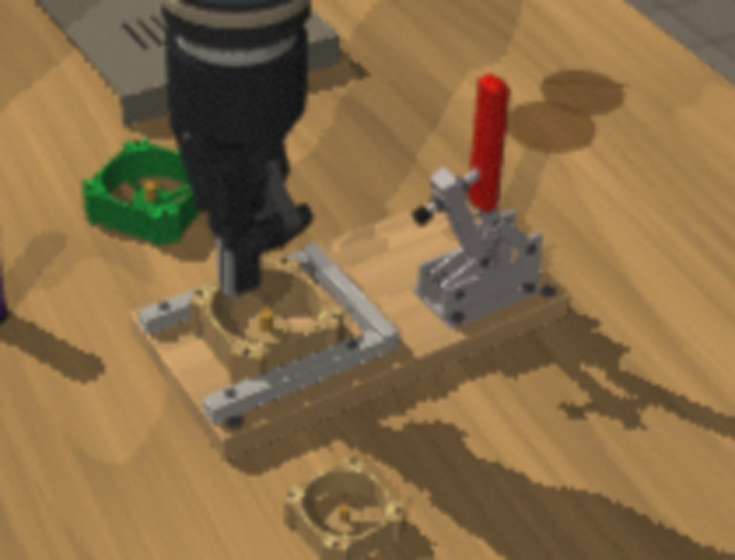

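The finger stands at the housing's outer wall (crop 240,285) with a gap still left to the bar (365,335). I'll continue until the force rises.

```bash
python3 - <<'E'
from plan import *
A=att(0,-1)
print(arm.move_straight(W(62,0,31),A,feed=.025,threshold=12),J(status.read_position()).round(1),np.array(status.read_ft_force()).round(2))
for n in('side','scene'):
    im,d=shot(n,n+'2');P=J(cloud(n,d));h=P[(d>0)&(abs(P[...,1])<37)&(P[...,0]>-5)&(P[...,0]<130)&(P[...,2]>37.5)&(P[...,2]<47)]
    print(n,np.percentile(h,[1,99],axis=0).round(1))
im=cv2.imread('pics/side2.png')[230:330,220:350];cv2.imwrite('pics/side2c.png',cv2.resize(im,None,fx=5,fy=5,interpolation=cv2.INTER_CUBIC))
print(status.read_time_s())
E
```

```text
False [62.2 -0.  30.9] [-0.01  1.   -0.49]
side [[ 25.4 -35.6  37.6]
 [ 99.7  36.   44.1]]
scene [[ -1.7 -36.8  37.6]
 [ 96.8  34.   46.8]]
6.6083
```

View pics/side2c.png

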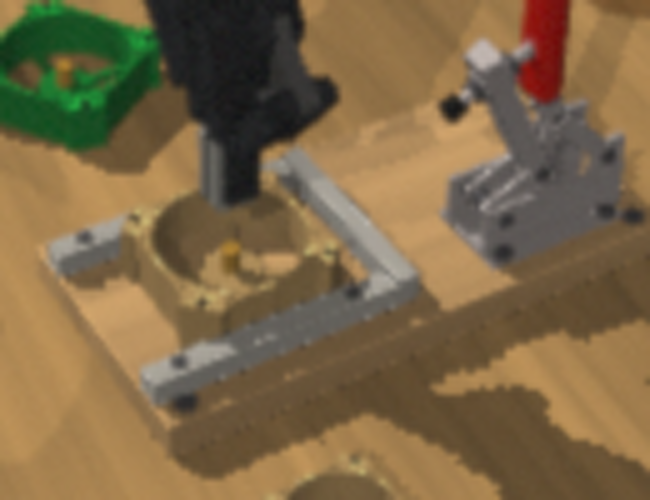

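The crop shows the housing unmoved, with the fingertip (240,200) appearing above or beyond its rim. I'll check the gripper state and the projection.

```bash
python3 - <<'E'
from plan import *
print('gap',status.read_finger_gap(),status.read_position(),status.read_ee_rot(),att(0,-1),status.read_q())
for n in('side','scene'):
    p=optics.camera_params(n);K=np.array(p['intrinsics']);M=np.array(p['world_to_cam'])
    for w in(status.read_position(),W(62,0,60),W(62,-20,31)):
        c=M[:3,:3]@w+M[:3,3];print(n,(K@[c[0],-c[1],-c[2]]/-c[2])[:2].round(1))
    f=np.load(f'pics/{n}2.npz');P=J(cloud(n,f['d']))
    s=P[(f['im'].max(-1)<70)&(f['d']>0)&(abs(P[...,0]-62)<50)&(abs(P[...,1])<60)&(P[...,2]>35)&(P[...,2]<90)]
    for z in range(35,90,10):
        t=s[(s[:,2]>=z)&(s[:,2]<z+10)]
        if len(t): print(z,len(t),t.min(0).round(0),t.max(0).round(0))
s=cv2.imread('pics/scene2.png')[170:270,200:330];cv2.imwrite('pics/sc2c.png',cv2.resize(s,None,fx=5,fy=5,interpolation=cv2.INTER_CUBIC))
E
```

```text
gap 0.00022719138385708735 [0.47756679 0.05656173 0.03097957] [ 0.47676729 -0.52211912  0.476846    0.52220922] [np.float64(-0.47680379083073066), np.float64(0.5221667789599841), np.float64(-0.47680379083073066), np.float64(-0.5221667789599841)] [ 1.17871367e-01  2.82541798e-01 -4.07799897e-01  8.80622170e-01
  2.35973857e-05  2.71251871e-02]
side [266.2 281.1]
side [266.3 270.5]
side [261.7 275.6]
65 9 [56.  6. 67.] [71. 14. 75.]
75 27 [59.  6. 76.] [72. 16. 85.]
85 18 [59.  8. 85.] [72. 16. 90.]
scene [270.7 204.7]
scene [270.6 197.7]
scene [276.6 207. ]
35 1 [95.  9. 36.] [95.  9. 36.]
65 3 [53.  1. 71.] [55.  5. 75.]
75 14 [ 52. -11.  76.] [64. 15. 84.]
85 8 [ 52. -12.  86.] [60.  3. 90.]
```

View pics/sc2c.png

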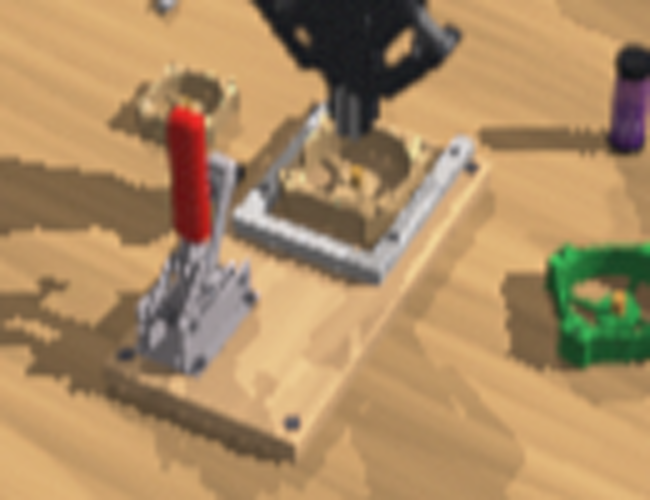

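```bash
python3 - <<'E'
from plan import *
for n in('side','scene'):
  for k in('0','2'):
    f=np.load(f'pics/{n}{k}.npz');P=J(cloud(n,f['d']));
    c=[62,0] if k=='2' else J(np.array([.199,.486,0]))[:2]
    s=(f['d']>0)&(np.hypot(P[...,0]-c[0],P[...,1]-c[1])<(30 if k=='2' else 90))&(P[...,2]>20)
    print(n,k)
    for z in range(20,100,5) if k=='2' else range(150,240,6):
        m=s&(P[...,2]>=z)&(P[...,2]<z+5);t=P[m]
        if len(t): print(z,len(t),np.median(t,0).round(0),t.min(0).round(0)[:2],t.max(0).round(0)[:2],np.median(f['im'][m],0))
E
```

```text
side 0
side 2
20 93 [64.  0. 23.] [ 41. -24.] [84. 13.] [153. 123.  79.]
25 9 [65.  1. 27.] [ 54. -11.] [69.  6.] [135. 106.  56.]
30 11 [65.  1. 33.] [61. -2.] [67.  4.] [126.  95.  43.]
35 4 [63. -2. 36.] [60. -3.] [66. -0.] [161.  121.   51.5]
60 1 [71.  7. 65.] [71.  7.] [71.  7.] [102.  90.  69.]
65 11 [71.  8. 68.] [56.  1.] [76.  9.] [84. 78. 65.]
70 13 [71.  9. 73.] [59. -2.] [76. 14.] [62. 61. 60.]
75 25 [71. 11. 77.] [59. -4.] [76. 16.] [40. 40. 35.]
80 19 [71. 13. 83.] [59. -2.] [76. 15.] [52. 45. 38.]
85 25 [71. 12. 87.] [59. -3.] [76. 16.] [37. 39. 38.]
90 19 [71. 12. 92.] [59. -1.] [76. 15.] [54. 46. 40.]
95 18 [73.  8. 97.] [62. -3.] [76. 16.] [71.5 69.5 66. ]
scene 0
scene 2
20 60 [70.  7. 22.] [ 49. -23.] [91. 30.] [143.  115.5  84.5]
25 42 [62. -2. 27.] [ 47. -20.] [88. 25.] [173.  140.5  98.5]
30 9 [62. -0. 31.] [ 55. -11.] [88. 18.] [147. 115.  80.]
35 9 [63. -2. 38.] [55. -5.] [91. 21.] [184. 141.  73.]
40 2 [ 89. -11.  43.] [ 89. -11.] [ 89. -11.] [106.  88.  65.]
45 1 [91. -3. 48.] [91. -3.] [91. -3.] [181. 146. 104.]
70 7 [54.  5. 72.] [53. -4.] [56.  7.] [81. 76. 72.]
75 10 [54. -1. 78.] [ 52. -12.] [67. 14.] [76.  73.  61.5]
80 14 [57. -5. 82.] [ 53. -12.] [68. 16.] [60.  59.5 54.5]
85 14 [55. -4. 87.] [ 51. -12.] [66. 16.] [62.5 61.5 57.5]
90 9 [55. -5. 93.] [ 51. -12.] [66. 15.] [62. 59. 58.]
95 16 [55. -1. 97.] [ 51. -13.] [64. 16.] [60. 56. 57.]
```

```bash
python3 - <<'E'
from plan import *
w=np.array([.199,.486,.196])
for n in('side','scene'):
    p=optics.camera_params(n);K=np.array(p['intrinsics']);M=np.array(p['world_to_cam'])
    c=M[:3,:3]@w+M[:3,3];print(n,(K@[c[0],-c[1],-c[2]]/-c[2])[:2].round(1),-c[2])
    f=np.load(f'pics/{n}0.npz');P=cloud(n,f['d'])*1000
    m=(f['d']>0)&(np.hypot(P[...,0]-199,P[...,1]-486)<100)&(P[...,2]>30)&(P[...,2]<420)
    for z in range(30,420,20):
        q=m&(P[...,2]>=z)&(P[...,2]<z+20)
        if q.any(): print(z,q.sum(),P[q].min(0).round(),P[q].max(0).round())
E
```

```text
side [ 88.6 153. ] 1.0483325335977085
230 47 [168. 435. 243.] [223. 533. 250.]
250 174 [168. 427. 250.] [225. 531. 270.]
270 150 [166. 414. 270.] [233. 548. 290.]
290 283 [157. 410. 290.] [234. 546. 310.]
310 302 [158. 412. 310.] [234. 549. 330.]
330 331 [159. 413. 330.] [232. 542. 350.]
350 250 [159. 443. 351.] [233. 480. 370.]
370 348 [159. 443. 370.] [233. 483. 390.]
390 390 [159. 444. 390.] [233. 502. 410.]
410 137 [159. 443. 410.] [233. 478. 420.]
scene [456.7 161.6] 1.2509359584296538
230 12 [170. 435. 241.] [226. 528. 250.]
250 97 [169. 430. 250.] [230. 539. 270.]
270 94 [172. 424. 270.] [231. 539. 290.]
290 284 [165. 412. 290.] [239. 557. 310.]
310 312 [165. 414. 310.] [239. 556. 330.]
330 429 [163. 416. 330.] [238. 552. 350.]
350 147 [171. 421. 350.] [239. 549. 370.]
370 241 [194. 448. 370.] [240. 522. 390.]
390 308 [187. 447. 390.] [241. 522. 410.]
410 66 [202. 453. 410.] [237. 520. 420.]
```

The measured fingertips are about 35 mm above the reported TCP, at the start pose too, so the housing was never touched. I'll touch the board in the nest's open end to measure this offset exactly, then push at the corrected height.

```bash
python3 - <<'E'
from plan import *
A=att(0,-1)
arm.move_straight(W(62,0,60),A); arm.move_straight(W(116,0,60),A)
arm.move_straight(W(116,0,0),A,feed=.12)
hit=arm.move_straight(W(116,0,-40),A,feed=.02,threshold=4)
p=J(status.read_position());print('touch',hit,p.round(2),np.array(status.read_ft_force()).round(1))
assert hit and -30<p[2]<0
z=p[2]+9
arm.move_straight(W(116,0,z),A,feed=.1)
hit=arm.move_straight(W(62,0,z),A,feed=.03,threshold=10)
print('push',hit,J(status.read_position()).round(2),np.array(status.read_ft_force()).round(1))
for n in('side','scene'):
    im,d=shot(n,n+'3');P=J(cloud(n,d));h=P[(d>0)&(abs(P[...,1])<37)&(P[...,0]>-5)&(P[...,0]<130)&(P[...,2]>37.5)&(P[...,2]<47)]
    print(n,np.percentile(h,[1,99],axis=0).round(1))
im=cv2.imread('pics/side3.png')[230:330,220:350];cv2.imwrite('pics/side3c.png',cv2.resize(im,None,fx=5,fy=5,interpolation=cv2.INTER_CUBIC))
print(status.read_time_s())
E
```

```text
touch True [ 1.1594e+02 -2.0000e-02 -1.7160e+01] [-1.6  0.2  9.6]
push True [ 8.829e+01 -2.000e-02 -8.770e+00] [-0.5 -0.1  0.4]
side [[  7.2 -35.3  37.6]
 [101.8  35.5  46. ]]
scene [[  2.5 -36.6  37.6]
 [ 89.2  34.3  46.7]]
10.5167
```

View pics/side3c.png

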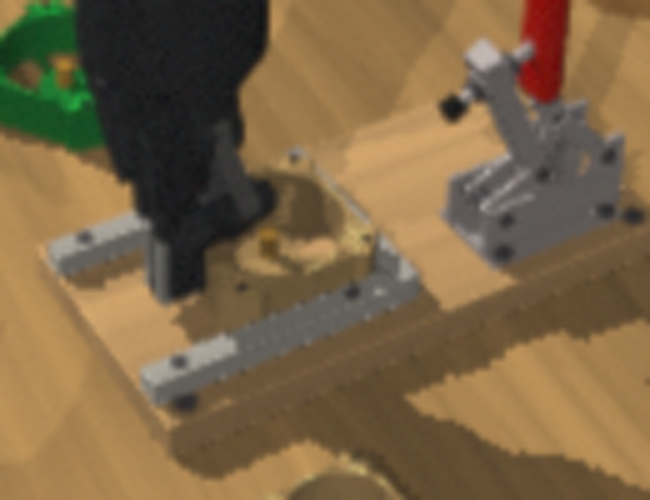

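Touch gives a 35 mm tip offset (board at 18 reads −17). The housing now meets the bar (crop 365,250–400,280). I'll press once more to confirm seating, then tilt the tool in free space to learn whether the offset lies along the tool or along world z.

```bash
python3 - <<'E'
from plan import *
A=att(0,-1)
hit=arm.move_straight(W(80,0,-8.8),A,feed=.03,threshold=14)
print('seat',hit,J(status.read_position()).round(2),np.array(status.read_ft_force()).round(1))
arm.move_straight(W(110,0,-8.8),A,feed=.1); arm.move_straight(W(110,0,120),A,feed=.25)
arm.move_pose(W(0,29.5,235),att(45,-1))
p=J(status.read_position());a=np.array([-1,0,-1])/2**.5;b=np.array([1,0,-1])/2**.5
print(p.round(1))
for n in('side','scene'):
    im,d=shot(n,n+'4');P=J(cloud(n,d));ok=(d>0)&(P[...,2]>190)&(np.linalg.norm(P-p,axis=-1)<120)
    q=P[ok]-p;l=q@a;o=q@b;t=l>np.percentile(l,99.5)-12
    print(n,len(q),'along max',np.percentile(l,[98,99,99.7,100]).round(1),'perp of tip',o[t].min().round(1),o[t].max().round(1),'y',q[t,1].min().round(1),q[t,1].max().round(1))
    h=P[(d>0)&(abs(P[...,1])<37)&(P[...,0]>-5)&(P[...,0]<130)&(P[...,2]>38)&(P[...,2]<47)];print('housing',np.percentile(h,[1,99],axis=0).round(1))
print(status.read_time_s())
E
```

```text
seat True [ 8.842e+01  2.000e-02 -9.470e+00] [ 0.5 -1.3 -0.4]
[  0.6  29.5 233.6]
side 260 along max [-37.7 -37.1 -36.1 -35.9] perp of tip -8.6 12.9 y 5.5 14.1
housing [[  7.9 -36.6  38.1]
 [ 81.6  36.   44.1]]
scene 634 along max [-40.2 -38.  -36.8 -36.5] perp of tip -17.1 5.6 y -12.1 13.5
housing [[  3.8 -36.4  38.3]
 [ 79.   35.6  46.9]]
12.6667
```

The offset is 35 mm along the tool axis with no lateral error, and the housing is home (stopped twice at 88.3–88.4). Now the handle, corrected for the offset.

```bash
cat > close.py <<'E'
from plan import *
deg=np.linspace(45,25,9); back=np.linspace(25,15,9)
def cmd(i,gap=0):
    c=way(i,deg[i],back[i],gap,half=10);t=np.radians(deg[i]);c=c+35*np.array([-np.sin(t),-np.cos(t)])
    return W(c[0],29.5,c[1]),att(deg[i],-1)
E
python3 - <<'E'
from close import *
assert all(kinematics.ik(*cmd(i,g)) is not None for i in range(9) for g in(0,30))
arm.move_straight(*cmd(0,30)); 
for i in range(0,7):
    h=arm.move_straight(*cmd(i),feed=.06,threshold=15)
    print(i,h,J(status.read_position()).round(0),np.array(status.read_ft_force()).round(1))
    if h: break
for n in('side','scene'): shot(n,n+'5')
a=cv2.imread('pics/side5.png')[150:330,230:400];b=cv2.imread('pics/scene5.png')[130:270,190:330]
cv2.imwrite('pics/c5.png',np.hstack([cv2.resize(a,(400,424)),cv2.resize(b,(400,424))]))
print(status.read_time_s())
E
```

```text
0 False [-82.  29. 129.] [ 1.2 -0.1  0.4]
1 False [-101.   29.  133.] [-1.1  0.1  0. ]
2 False [-118.   29.  133.] [-0.4 -0.  -0.2]
3 False [-132.   29.  129.] [-0.8  0.1  0.1]
4 False [-143.   30.  122.] [-0.1  0.6 -0.1]
5 False [-155.   29.  110.] [ 0.4 -0.5 -0. ]
6 False [-165.   30.   90.] [ 0.8 -0.4  0.1]
16.975
```

View pics/c5.png

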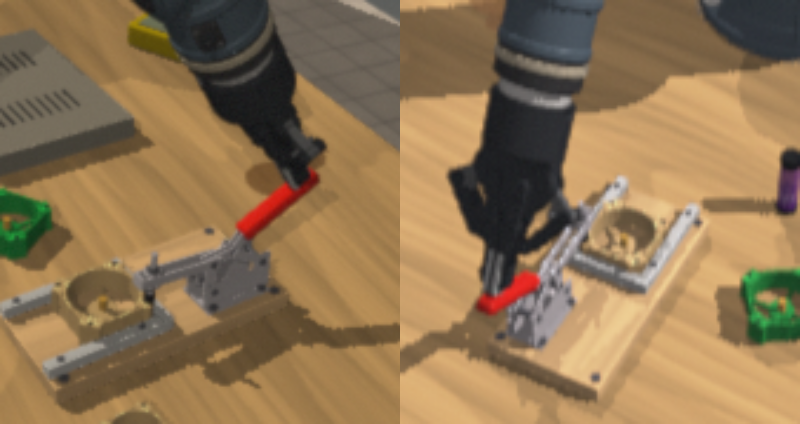

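The handle followed: the fingertip is on the grip (left 305,180) and the rubber tip is coming down on the housing corner (150,295). Now I press through dead centre.

```bash
python3 - <<'E'
from close import *
for i in(7,8):
    h=arm.move_straight(*cmd(i,0 if i<8 else -1),feed=.05,threshold=30)
    print(i,h,J(status.read_position()).round(1),np.array(status.read_ft_force()).round(1))
arm.hold(.3)
p,a=cmd(8,30); arm.move_straight(p,a,feed=.12)
arm.move_straight(p+[0,0,.10],a,feed=.25)
for n in('side','scene'):
    im,d=shot(n,n+'6');P=J(cloud(n,d));hsv=cv2.cvtColor(im,cv2.COLOR_RGB2HSV)
    r=P[(d>0)&((hsv[...,0]<6)|(hsv[...,0]>174))&(hsv[...,1]>180)&(hsv[...,2]>70)&(P[...,0]<-20)&(P[...,0]>-230)&(abs(P[...,1]-30)<40)]
    print(n,'grip',np.percentile(r,[1,99],axis=0).round(0))
    h=P[(d>0)&(abs(P[...,1])<37)&(P[...,0]>25)&(P[...,0]<130)&(P[...,2]>38)&(P[...,2]<47)];print('housing outer',np.percentile(h[:,0],99).round(1))
a=cv2.imread('pics/side6.png')[150:330,230:400];b=cv2.imread('pics/scene6.png')[130:270,190:330]
cv2.imwrite('pics/c6.png',np.hstack([cv2.resize(a,(400,424)),cv2.resize(b,(400,424))]))
print(status.read_time_s())
E
```

```text
7 False [-170.    29.5   75.8] [-2.8 -1.   1.4]
8 False [-177.3   29.5   48.8] [0.9 0.2 0.2]
side grip [[-172.   21.   63.]
 [ -87.   40.   74.]]
housing outer 81.4
scene grip [[-180.   19.   62.]
 [ -95.   39.   79.]]
housing outer 78.8
19.5083
```

View pics/c6.png

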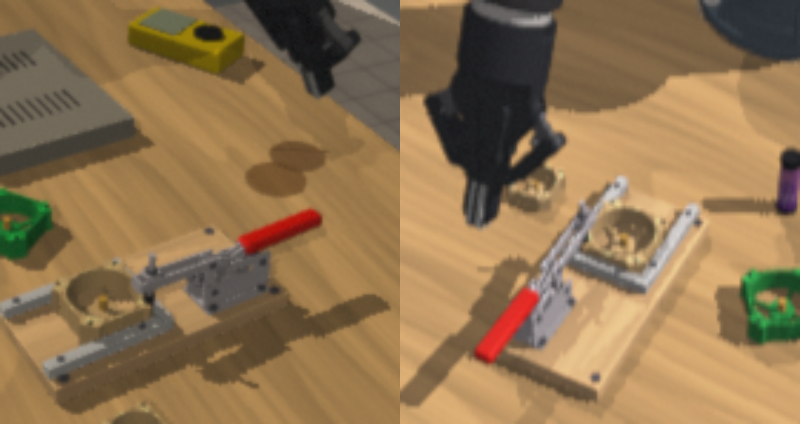

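The grip lies nearly level with its end at about (-178, 29, 70), it stayed there after release, the tip is on the housing corner (left 150,295), and the robot is clear.

```bash
python3 -c "
from cell import arm
arm.hold(.3); arm.sign_off()"
```

```text
the job is handed in; nothing more can be done
```

The housing is pushed home against the stop, the toggle clamp is locked on it, and I handed the job in at about 20 s of robot time.

- **First push missed:** the gripper went over the housing without touching it. The real fingertips sit 35 mm behind the reported TCP along the tool axis. I found this from the depth images, confirmed it by touching the board, checked it again with the tool tilted, and corrected for it.
- **Housing home:** I pushed it until the force rose and pressed a second time; both stopped at jig x of 88.3 to 88.4. The cameras put the outer face at 78.8 and 81.4 mm, against a nominal 78.5. The second figure is 3 mm high, which is about the spread of the depth readings.
- **Clamp locked:** I pushed the handle over with the fingertip leaning at 45° to 25°. After I let go, the grip stayed almost level, with its end near jig (-172 to -180, 30, about 70); the locked position is (-178, 29.5, 72). The rubber tip is on the housing corner. I judged the lock only from this pose, since the joint angle and tip force could not be read.
- **Rest of the bench:** the last picture shows the robot clear of everything. I saw no movement of the other things near the jig, but I did not measure the lid, adaptors or fuse tube again at the end.

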